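# Unlatch and open the slide box

## Robot

A 6-joint arm with a two-finger parallel gripper is mounted at the origin on a cart in front of the work surface, level with it; the furniture and walls round the work are solid. World frame = base frame: x ahead of the robot, y to its left, z up, the work surface at z = 0. Lengths are in m, angles in rad, forces in N, time in s.
With the tool pointing down it reaches from about 0.375 to 0.925 m from the base axis. Payload 5.7 kg.
Tool frame: the origin (TCP) lies midway between the tips of the shut fingers; the grasp point (between the pads) lies 19 mm behind it; z points along the fingers, y is the line along which they close (so a half turn about z gives the same grasp; the last joint's range is limited). The gripper opens to 88 mm and grips with 3 to 60 N. Pads are 20 mm wide; open, the fingers measure 115 mm over their backs; the gripper's body (75 mm by 178 mm) begins 61 mm behind the grasp point.
Start: joints at [-1.287, 0.359, 1.51, -0, 1.272, -0.115], TCP at [0.233, -0.553, 0.223] pointing down, gripper open.
Joint ranges: [-2.97, 2.97], [-1.01, 2.36], [0.21, 2.38], [-0.96, 4.11], [0.2, 2.71], [-2.98, 2.98]. Speed limits (rad/s): [2.39, 2.39, 3.14, 3.14, 3.14, 3.14].

## Interface

Orientations are given as a unit quaternion [x, y, z, w].
In Python, from bench import move_ptp, servo_line, goto_joints, move_gripper, sleep, inverse_kinematics, capture, PlanningError, close_job, spot_in, silhouettes, current_clock, current_joint_pos, current_qvel, current_joint_torque, current_position, current_orientation, current_force, current_torque, current_finger_gap, current_grip_force gives the robot as it stands. Calls block until the motion is done:
- move_ptp(position, orientation): joint-space move of the TCP to a pose.
- servo_line(position, orientation=None, rate=0.15, contact_N=None): straight line of the TCP; orientation=None keeps the orientation; rate is the mean speed in m/s. With contact_N (N) it stops when the force on the tool has changed by that much, and returns True; else False.
- goto_joints(angles): joint-space move.
- move_gripper(opening): finger opening in m; the grip force is fixed at half the most; returns when the fingers have stopped.
- sleep(seconds).
- inverse_kinematics(position, orientation): joint angles nearest the present ones, or None.
- capture(name): name is "scene" or "top" or "wrist"; returns a dict with "image" (480x640x3 uint8, blue, green, red), "range_z" (480x640 float32, m along the optical axis (not along the pixel's ray), 0 where there is no reading), "intrinsics" (3x3 intrinsics, pixels), "R" (3x3) and "t" (3): a world point X has camera coordinates R X + t. Camera axes: x right, y down, z forward; pixel columns grow to the right and rows downward; lengths in m; the calibration is good to about 2 mm. A picture is of the moment at which its call begins.
A pose or a line that the arm cannot do raises PlanningError and nothing moves.
- close_job(): hands the job in; it is judged then, once.
Trained networks look in the newest picture that a camera, given by its name, has taken for a name from the list of things; names that differ only in an ending like _2 or _b are one class to them, and where a whole thing is asked for, a point or a joint stands for the part that bears it (a point fixed in the world has none). Each returns a list of dicts, best first, with "conf" (0 to 1); they miss things now and then, are a little off and sometimes report something else, mostly with a low value. They report only what shows in the picture. A call takes as long as a camera call.
- spot_in(camera, query): "xy" ([column, row] in pixels, amid what is visible of it).
- silhouettes(camera, query): "region" (480x640 bool, what is visible of it) and "xy" ([column, row] in pixels, amid what is visible of it).
Readings, each from a call of its own:
- current_clock(): time.
- current_joint_pos(): joint angles.
- current_qvel(): joint speeds.
- current_joint_torque(): joint torques, N m.
- current_position(): TCP position.
- current_orientation(): TCP orientation.
- current_force(): force on the tool from outside, world axes, zero at the start.
- current_torque(): the same for the moment, N m.
- current_finger_gap(): finger opening in m.
- current_grip_force(): force on a finger pad.
Only numpy, scipy, OpenCV 4.12 (cv2) and the standard library are available. Lean on these libraries where they do the work, as an engineer would, in place of code of your own. Each camera call takes 0.05 s, during which the arm holds its last target. There are 200 camera calls.

## Task

Open the microscope slide box: press its release tab down with closed fingertips so that the sprung lid pops up, let go of the tab, then gently push the lid all the way back until it rests fully open. Only press and push, pick nothing up; leave the small things standing around the box where they are and finish clear of everything.

Things in the scene. Friction and masses are not known exactly. Their poses are not given: they have to be found in the camera images.
- slide_box: Flat dark box of microscope slides, fixed to the bench left or right of the grey drawer cabinet: 97 mm deep (x), 176 wide (y), 37 high when shut. Origin: centre of its underside; its front, with a steel latch in the middle, faces its own -x; z up. Walls 22 mm high; the lid is the part 23 to 37 mm above the bench, hinged along the back. Slides stand inside, up to 29 mm above the bench.
- tab_press (a point): To press: top of the release tab, a flat ribbed steel pad 34 mm wide (box y), 28 long (box x), sticking out in front of the box, 23 mm above the bench. The point is on the box's centre line, 31 mm before its front wall, 20 mm before the tab's pivot; 12 mm of pad lie before it, 16 mm behind it. Behind the pad stands a thin hook, up to 32 mm above the bench. Axes as the box's while the tab is up.
- tab (a joint): Tilt of the release tab in rad: 0 at rest, grows as the pad is pressed down, stop at 0.4 (the press point is then about 8 mm lower). The hook lets the lid go at about 0.2. Pressing takes roughly 2 to 4 N; a spring brings the tab back to 0 when let go.
- slide_box_lid (a joint): Opening angle of the lid in rad: 0 shut, 1.83 fully open at its stop, leaning back past upright. Once released, a spring lifts it to about 1.1 to 1.2 in a second or two; beyond that the spring does not act. The hinge is stiff enough that the lid stays roughly where it is left. A gripper above the tab may hold the lid lower until it is taken away.
- lid_edge (a point): Outer edge of a small steel lip, 26 mm wide, 4 thick, in the middle of the lid's front edge: the foremost point of the lid, 106 mm from the hinge. Pushing here or on the front edge beside it toward the box's back opens the lid. It circles the hinge: at lid angle a it is 106 mm x cos(a) before the hinge and 106 mm x sin(a) above it (within 3 mm).
- lid_hinge (a point): Point on the lid's hinge line, in the middle of the box's back edge: 49 mm behind the box's centre (box +x) and 24 mm above the bench.
- eyepiece: Loose black and white microscope eyepiece, 37 mm across, 42 mm high, standing in front of the box to its left (box +y). Origin at the centre of its underside. Leave alone.
- cover_glass_box: Small loose white carton, 31 x 41 x 18 mm, in front of the box to its right (box -y). Origin at the centre of its underside. Leave alone.
- case_10: Loose screw-top case, white with a black cap, 39 mm across, 55 mm high, behind the box. Origin at the centre of its underside. Leave alone.
- dish_2: Loose covered clear dish, 60 mm across, 14 mm high, behind the box. Origin at the centre of its underside. Leave alone.

How it is judged:
By the outcome, as a careful person would: the job done as asked, in the order asked, and still so for the second after the job is handed in, with the robot touching nothing.
It also fails if it takes over 48 s, if anything falls off the work surface, if the arm or the gripper's body presses on something with over 40 N, if the wrist force passes 120 N, or if a joint passes its speed limit or range.

## Working session

There is one attempt and no reset: what is moved stays moved. The work goes in short steps, each a Python script; the robot and the scene stay as the last script left them, time stands still between calls to the robot, and variables do not carry over. Pictures are saved under pics/ and viewed, at most 10 in all, crops included, and the job is handed in when it is done.

```bash
mkdir -p pics; ls
cat > h.py <<'E'
import numpy as np, cv2
from bench import *
def cloud(c):
    K=c["intrinsics"];z=c["range_z"];v,u=np.indices(z.shape)
    P=np.stack([(u-K[0,2])/K[0,0]*z,(v-K[1,2])/K[1,1]*z,z],-1)
    W=(P-c["t"])@c["R"]; W[z==0]=np.nan
    return W
E
python3 - <<'E'
from h import *
for cam in("top","scene"):
    c=capture(cam);W=cloud(c);cv2.imwrite(f"pics/{cam}0.png",c["image"]);np.save(f"{cam}0.npy",W)
    for q in("slide_box","tab","slide_box_lid","eyepiece","cover_glass_box","case_10","dish_2"):
        for r in silhouettes(cam,q)[:2]:
            p=W[r["region"]];p=p[~np.isnan(p[:,0])]
            if len(p)<5: continue
            m=p[p[:,2]>np.percentile(p[:,2],50)-.004]
            rc=cv2.minAreaRect(m[:,:2].astype(np.float32)*1000)
            print(cam,q,round(r["conf"],2),np.round(r["xy"]),len(p),np.median(p,0).round(3),"zmax",np.percentile(p[:,2],95).round(3),np.round(rc[0]),np.round(rc[1]),round(rc[2],1))
E
```

```text
pics
top slide_box 0.65 [183. 244.] 2848 [0.47  0.297 0.037] zmax 0.042 [469. 299.] [177. 110.] 87.7
top tab 0.66 [185. 270.] 158 [0.402 0.3   0.024] zmax 0.033 [403. 301.] [32. 34.] 83.0
top tab 0.16 [180. 243.] 2909 [0.468 0.298 0.037] zmax 0.042 [469. 299.] [177. 110.] 87.7
top slide_box_lid 0.75 [181. 242.] 2497 [0.474 0.297 0.038] zmax 0.043 [474. 299.] [177.  99.] 87.5
top slide_box_lid 0.53 [206. 195.] 371 [0.605 0.253 0.015] zmax 0.019 [604. 253.] [57. 56.] 16.1
top eyepiece 0.69 [154. 276.] 162 [0.373 0.378 0.025] zmax 0.045 [374. 380.] [25. 32.] 85.2
top cover_glass_box 0.51 [214. 287.] 191 [0.363 0.214 0.019] zmax 0.023 [364. 215.] [30. 40.] 6.2
top case_10 0.73 [162. 186.] 243 [0.621 0.353 0.054] zmax 0.059 [624. 359.] [37. 36.] 83.5
top dish_2 0.88 [204. 196.] 391 [0.604 0.253 0.015] zmax 0.019 [604. 254.] [60. 56.] 80.3
scene slide_box 0.97 [243. 328.] 3502 [0.453 0.312 0.035] zmax 0.038 [467. 301.] [178. 113.] 87.7
scene slide_box 0.2 [225. 293.] 398 [0.598 0.26  0.012] zmax 0.015 [603. 257.] [58. 61.] 29.9
scene tab 0.65 [258. 343.] 237 [0.403 0.306 0.021] zmax 0.031 [400. 305.] [34. 41.] 84.8
scene slide_box_lid 0.68 [240. 324.] 2637 [0.466 0.311 0.036] zmax 0.038 [473. 302.] [177. 101.] 87.7
scene eyepiece 0.57 [228. 372.] 302 [0.364 0.391 0.02 ] zmax 0.041 [368. 389.] [31. 29.] 59.3
scene cover_glass_box 0.52 [297. 333.] 280 [0.358 0.223 0.016] zmax 0.019 [323. 233.] [ 46. 124.] 71.1
scene case_10 0.62 [182. 303.] 392 [0.611 0.367 0.04 ] zmax 0.055 [622. 363.] [38. 36.] 6.4
scene dish_2 0.83 [227. 293.] 353 [0.597 0.26  0.013] zmax 0.015 [603. 258.] [58. 59.] 27.5
```

Run:
```python
from h import *
for cam in("top","scene"):
    W=np.load(f"{cam}0.npy").reshape(-1,3);W=W[~np.isnan(W[:,0])]
    s=W[(abs(W[:,0]-.46)<.13)&(abs(W[:,1]-.3)<.13)]
    yaw=np.deg2rad(-2.4);c,sn=np.cos(yaw),np.sin(yaw)
    B=(s[:,:2]-[.474,.299])@np.array([[c,-sn],[sn,c]])
    z=s[:,2]
    lid=(z>.030)&(abs(B[:,0])<.075)&(abs(B[:,1])<.1)
    for lo,hi in((-.08,-.05),(-.04,-.02),(-.012,.012),(.02,.04),(.05,.08)):
        m=lid&(B[:,1]>lo)&(B[:,1]<hi);print(cam,lo,"x",np.percentile(B[m,0],[1,99]).round(4))
    m=lid&(B[:,0]>-.03)&(B[:,0]<.04);print("y",np.percentile(B[m,1],[.5,99.5]).round(4),"z",np.median(z[m]).round(4))
    m=(z>.017)&(z<.0305)&(abs(B[:,1])<.03)&(B[:,0]<-.055)
    print("tab",np.percentile(B[m],[3,97],axis=0).round(4).tolist(),np.median(z[m]),"bench",np.median(z[abs(z)<.012]))
a=cv2.imread("pics/top0.png")[140:330,90:300];b=cv2.imread("pics/scene0.png")[250:420,130:340]
a=cv2.resize(a,(400,362));b=cv2.resize(b,(400,362));cv2.imwrite("pics/v1.png",np.hstack([a,b]))
```

```text
top -0.08 x [-0.046   0.0485]
top -0.04 x [-0.0461  0.0477]
top -0.012 x [-0.0599  0.0485]
top 0.02 x [-0.0462  0.0491]
top 0.05 x [-0.0457  0.0495]
y [-0.0881  0.0863] z 0.038
tab [[-0.089, -0.0173], [-0.0572, 0.0194]] 0.02277376709378822 bench 0.000825717875566229
scene -0.08 x [-0.0497  0.0463]
scene -0.04 x [-0.0494  0.0469]
scene -0.012 x [-0.0609  0.0464]
scene 0.02 x [-0.05    0.0466]
scene 0.05 x [-0.0496  0.0471]
y [-0.0835  0.0901] z 0.036
tab [[-0.0919, -0.0133], [-0.0572, 0.0198]] 0.021271695562114213 bench -0.0010677196339907843
```

View pics/v1.png

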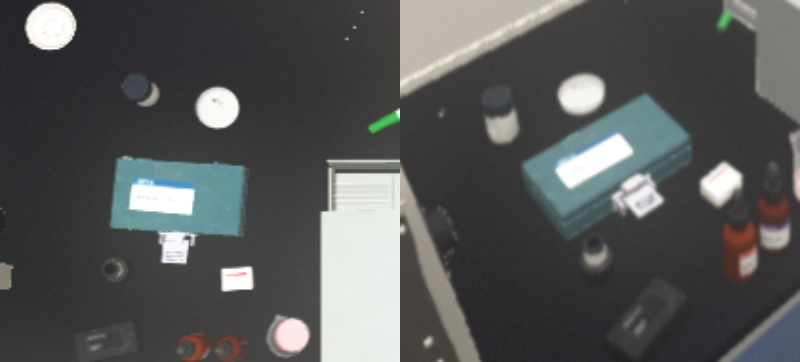

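View pics/scene0.png

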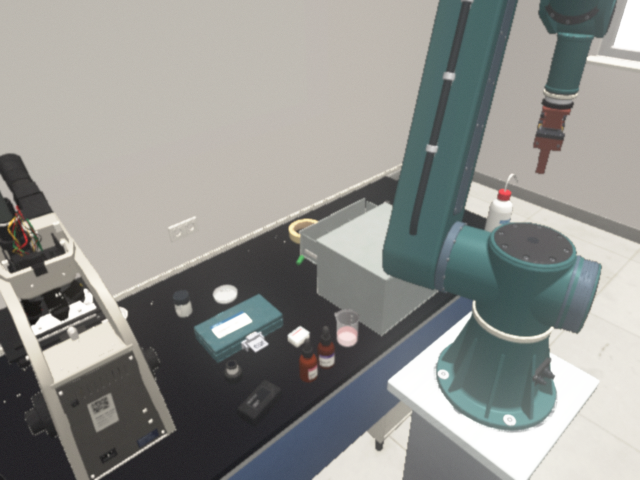

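Run:
```python
from h import *
W=np.vstack([np.load(f"{k}0.npy").reshape(-1,3) for k in("top","scene")]);W=W[~np.isnan(W[:,0])]
print("max height cm, rows x .2.. step .05, cols y -.3..0.7 step .05")
for x in np.arange(.2,.85,.05):
    r=[]
    for y in np.arange(-.3,.7,.05):
        m=(abs(W[:,0]-x-.025)<.025)&(abs(W[:,1]-y-.025)<.025)
        r.append("%3d"%(100*np.percentile(W[m,2],98)) if m.sum()>3 else " --")
    print("%.2f"%x,*r)
print(current_orientation(),current_clock())
for psi in(-2.4,177.6):
    a=np.deg2rad(psi)/2;q=[np.cos(a),np.sin(a),0,0]
    for p in([.39,.303,.25],[.392,.3034,.012],[.46,.3,.2],[.545,.297,.112]):
        j=inverse_kinematics(p,q);print(psi,p,None if j is None else np.round(j,2))
```

```text
max height cm, rows x .2.. step .05, cols y -.3..0.7 step .05
0.20  78  88  89  89  85  74  61  48  35   0   0   0   0   0   2   0   0   0   0   0
0.25   0  86  89  89  86  73  44  17   6   6  10  10   2   3   3   0   0   0   0   0
0.30   0   0  87  17  17  17  17  17   6   6   1   0   0   2   0   0  18  24  24  24
0.35   0   0  17  17  17  17  17  17   0   1   2   2   2   4   1   0  24  31  24  30
0.40   0   0  17  17  17  17  17  17   0   0   4   4   4   4   0   0  15  33  26  33
0.45   0   0  17  17  17  17  12  15   0   0   4   4   4   4   0   0  21  35  45  35
0.50  10   6  16  16  16  16  16  16   0   0   4   4   4   4   0   0  21  37  44  37
0.55   0   0   0   0   0   1   1   0   0   0   1   1   0   0   0   0  21  38  37  36
0.60   0   0   0   2   2   2   0   0   0   0   1   1   5   5   0   0  21  39  38  20
0.65   0   0   0   2   0   2   0   0   0   0   0   0   0   0   0   0   1  41   0   0
0.70   0   0   0   2   2   2   0   0   0   0   0   0   0   0   0   1  42  43   0   0
0.75   0   0   0   0   0   0   0   0   0   0   0   0   0   0   0   0  19  42   0   0
0.80  --  --  --  --  --  --  --  --  --  --  --  --  --  --  --  --  --  --  --  --
[ 9.80183622e-01  1.98091054e-01 -1.10844453e-05 -3.02074256e-05] 0.8
-2.4 [0.39, 0.303, 0.25] [ 0.52  0.18  1.7  -0.    1.27  2.13]
-2.4 [0.392, 0.3034, 0.012] [ 0.52  0.51  1.94 -0.    0.69  2.13]
-2.4 [0.46, 0.3, 0.2] [ 0.45  0.31  1.65 -0.    1.18  2.06]
-2.4 [0.545, 0.297, 0.112] [ 0.39  0.5   1.58 -0.    1.06  2.  ]
177.6 [0.39, 0.303, 0.25] [ 0.52  0.18  1.7  -0.    1.27 -1.01]
177.6 [0.392, 0.3034, 0.012] [ 0.52  0.51  1.94 -0.    0.69 -1.01]
177.6 [0.46, 0.3, 0.2] [ 0.45  0.31  1.65 -0.    1.18 -1.08]
177.6 [0.545, 0.297, 0.112] [ 0.39  0.5   1.58 -0.    1.06 -1.14]
```

```bash
cat >> h.py <<'E'
YAW=np.deg2rad(-2.4)
Q=[np.cos((YAW+np.pi)/2),np.sin((YAW+np.pi)/2),0,0]
def box(x,y,z): return [.474+x*np.cos(YAW)-y*np.sin(YAW),.300+x*np.sin(YAW)+y*np.cos(YAW),z]
E
python3 - <<'E'
from h import *
move_gripper(0)
p=current_position();servo_line([p[0],p[1],.36],rate=.2)
move_ptp(box(-.083,0,.33),Q)
servo_line(box(-.083,0,.06),rate=.15)
c=capture("wrist");cv2.imwrite("pics/w1.png",c["image"])
c=capture("top");cv2.imwrite("pics/t1.png",c["image"][140:330,90:300].repeat(2,0).repeat(2,1))
c=capture("scene");cv2.imwrite("pics/s1.png",c["image"][240:420,130:340].repeat(2,0).repeat(2,1))
a=cv2.resize(cv2.imread("pics/w1.png"),(400,300));b=cv2.resize(cv2.imread("pics/s1.png"),(400,343))[:300]
cv2.imwrite("pics/v2.png",np.hstack([a,b]))
print(current_clock(),current_position(),current_force().round(2) if hasattr(current_force(),'round') else current_force(),current_finger_gap())
E
```

```text
8.1333 [0.39144421 0.30370716 0.06050784] [0.26 0.1  0.22] 0.0002408383065417291
```

View pics/v2.png

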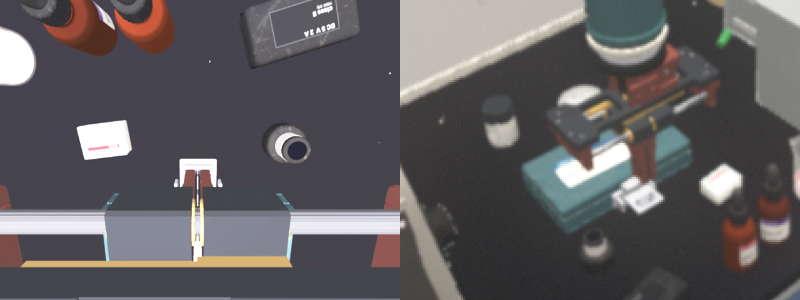

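The wrist view (left) shows the shut fingertips centred at (197,180) over the pad at (197,168), with the eyepiece (288,145) and carton (104,140) well clear. Now I'll press.

Run:
```python
from h import *
servo_line(box(-.083,0,.028),rate=.08)
f0=current_force()
for z in np.arange(.024,.0095,-.002):
    hit=servo_line(box(-.083,0,z),rate=.03,contact_N=10)
    f=current_force()-f0;print(round(z,3),hit,current_position()[2].round(4),f.round(2))
    if hit or f[2]>9: break
    c=capture("top");W=cloud(c)
    d=W[:,:,:2]-box(.0,.065,0)[:2]
    m=(abs(d[...,0])<.02)&(abs(d[...,1])<.015);print("  lidz",np.nanmedian(W[m][:,2]).round(4))
    if np.nanmedian(W[m][:,2])>.05: break
print(current_clock())
```

```text
0.024 False 0.0241 [-0.34  1.16  0.1 ]
  lidz 0.0382
0.022 False 0.0221 [-0.22  1.93  1.64]
  lidz 0.0384
0.02 False 0.02 [-3.45  3.17  3.64]
  lidz 0.0381
0.018 False 0.0179 [-5.24  3.87  4.77]
  lidz 0.0579
9.9167
```

Run:
```python
from h import *
servo_line(box(-.085,0,.03),rate=.05)
servo_line(box(-.11,0,.08),rate=.1)
servo_line(box(-.11,0,.22),rate=.15)
sleep(1)
c=capture("scene");W=cloud(c);cv2.imwrite("pics/s2.png",c["image"][200:420,130:370].repeat(2,0).repeat(2,1))
for r in silhouettes("scene","slide_box_lid")[:1]:
    p=W[r["region"]];p=p[~np.isnan(p[:,0])]
    b=(p[:,:2]-[.474,.3])@np.array([[np.cos(YAW),-np.sin(YAW)],[np.sin(YAW),np.cos(YAW)]])
    i=np.argsort(p[:,2])[-40:];print(r["conf"],b[i].mean(0),p[i,2].mean())
    m=abs(b[:,1])<.01;i=np.where(m)[0];i=i[np.argsort(p[i,2])[-5:]];print(b[i].mean(0),p[i,2].mean())
print(current_clock(),current_position(),current_force())
```

```text
0.84 [0.01168319 0.00614309] 0.11896754636728842
[ 0.0073184  -0.00081287] 0.12130199100718324
13.2 [0.3641167  0.30461303 0.22002976] [0.11980301 0.79163285 1.10254022]
```

View pics/s2.png

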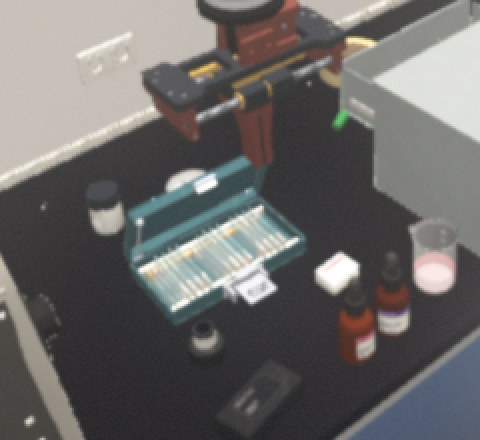

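The lid is up at about 1.15 rad: its lip is at (205,184), which is box x +7 mm, z 121 mm. The tab has sprung back at (255,287). Next, the push.

Run:
```python
from h import *
servo_line(box(-.05,0,.17),rate=.15)
servo_line(box(-.05,0,.112),rate=.12)
servo_line(box(-.012,0,.112),rate=.08,contact_N=10)
f0=current_force()
for x in list(np.arange(.0,.061,.01))+[.064,.067,.070,.073]:
    hit=servo_line(box(x,0,.113),rate=.04,contact_N=12)
    f=current_force()-f0;print(x.__round__(3),hit,current_position().round(4),f.round(2))
    if hit or (x>.055 and f[0]<-9): break
c=capture("scene");cv2.imwrite("pics/s3.png",c["image"][200:420,130:370].repeat(2,0).repeat(2,1))
print(current_clock())
```

```text
0.0 False [0.4743 0.3001 0.113 ] [-0.38  0.46 -0.74]
0.01 False [0.4845 0.2996 0.113 ] [0.69 0.84 0.3 ]
0.02 False [0.4945 0.2992 0.113 ] [-1.33 -0.01  0.19]
0.03 False [0.5044 0.2988 0.113 ] [0.94 0.92 0.04]
0.04 False [0.5144 0.2983 0.113 ] [ 0.95  0.51 -0.65]
0.05 False [0.5245 0.2979 0.113 ] [-0.14  0.88 -0.28]
0.06 False [0.5345 0.2975 0.1131] [0.11 0.89 1.01]
0.064 False [0.5372 0.2972 0.1128] [-2.31 -0.45  0.69]
0.067 False [0.5376 0.2972 0.1127] [-9.28  1.31  6.12]
18.525
```

View pics/s3.png

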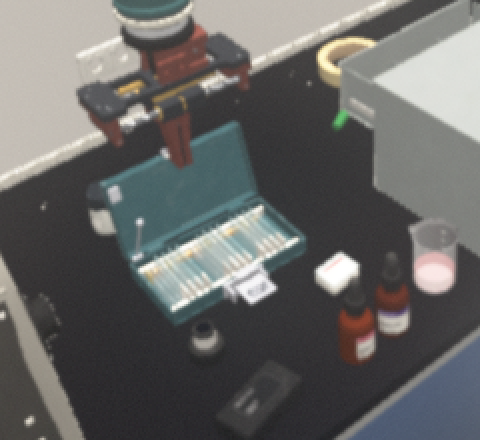

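The fingers hit a firm stop at box x of about 64 mm, with 9 N. The picture shows the lid leaning back past upright and the fingers on its lip at (180,155). I'll back off and check.

Run:
```python
from h import *
servo_line(box(.03,0,.118),rate=.08)
servo_line(box(-.03,0,.25),rate=.15)
servo_line(box(-.13,0,.30),rate=.15)
Rm=np.array([[np.cos(YAW),-np.sin(YAW)],[np.sin(YAW),np.cos(YAW)]])
for cam in("scene","top"):
    c=capture(cam);W=cloud(c)
    if cam=="scene":cv2.imwrite("pics/s4.png",c["image"][200:420,130:370].repeat(2,0).repeat(2,1))
    for r in silhouettes(cam,"slide_box_lid")[:1]:
        p=W[r["region"]];p=p[~np.isnan(p[:,0])];b=(p[:,:2]-[.474,.3])@Rm
        m=(abs(b[:,1])<.08)&(p[:,2]>.05);b,z=b[m],p[m,2]
        i=np.argsort(z)[-40:];k=np.polyfit(z,b[:,0],1);print(cam,r["conf"],"top",b[i].mean(0),z[i].mean(),"angle",np.pi/2+np.arctan(k[0]))
    for q in("eyepiece","cover_glass_box","case_10","dish_2"):
        for r in silhouettes(cam,q)[:1]:
            p=W[r["region"]];p=p[~np.isnan(p[:,0])];print(q,round(r["conf"],2),np.median(p,0).round(3))
print(current_clock(),current_force())
```

```text
scene 0.67 top [0.0758206  0.00113829] 0.12180986797047182 angle 1.7352724509835076
eyepiece 0.73 [0.364 0.391 0.019]
cover_glass_box 0.63 [0.357 0.224 0.016]
case_10 0.77 [0.614 0.374 0.037]
top 0.64 top [0.07799793 0.00688307] 0.12508043569876495 angle 1.7337872831505643
cover_glass_box 0.69 [0.364 0.216 0.018]
case_10 0.67 [0.62  0.353 0.053]
dish_2 0.67 [0.605 0.253 0.015]
21.75 [ 0.17911402 -0.04925833  0.84993112]
```

View pics/s4.png

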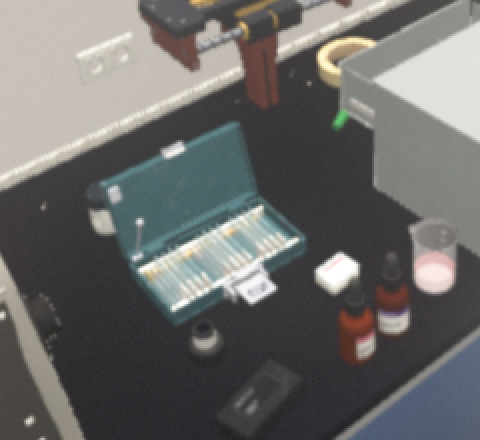

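The lip sits at box x 76–78 mm, which matches 1.83 rad. The tab is up, the neighbours haven't moved and the gripper is clear.

```bash
python3 -c "
from bench import *
print(close_job())"
```

```text
the job is handed in; nothing more can be done
None
```

The slide box is open: pressing the tab released the lid, I let the tab go, then pushed the lid back to its stop (about 1.83 rad); the things around the box look undisturbed, the gripper finished clear, and I handed the job in at about 22 s.

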